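# Feed bar stock through the guide tube onto the sprung end stop

### The job

Someone has left the oil bottle standing in the lane of the bar feeder: stand it upright on its round rubber drip mat. Then take the bar that is both long and thick from the rack, feed it endwise through the feeder's guide tube from the bell mouth until its far end presses the sprung plunger behind the tube fully in, and let go, leaving the bar in the tube with its far end at the plunger. Leave the two other bars in their rack slots and the wire reel where it stands.

Things in the scene. Friction and masses are not known exactly. Their poses are not given: they have to be found in the camera images.
- feeder: Fixed bar feeder: grey base plate (x -5 to 155 mm, 70 mm wide, 10 mm thick), steel guide tube on two saddles, black end-stop housing (92 mm high, face at x = 131 mm). Origin on the table straight below the centre of the tube's bell mouth; x = level feed direction, z up. Tube axis along x at y = 0, 75 mm above the table. The lane before the mouth (x < 0) is bare table but for the oil bottle.
- tube_mouth (a point): Centre of the open bell mouth, on the tube's axis; axes as the feeder's. The tube is 80 mm long, outside diameter 25 mm (35 mm at the bell), bore 18 mm; the bell narrows from 28 mm to the bore within the first 14 mm.
- tube_exit (a point): Centre of the tube's far end, on its axis, 80 mm along x from the mouth; axes as the feeder's.
- plunger (a joint): Sprung plunger of the end stop: a 20 mm steel button on the tube's axis facing the tube's exit, sliding along the feeder's x. 0 = sprung out, face 120 mm from the mouth; 0.006 m = fully in, face 126 mm from the mouth, at a hard stop. The spring takes 1 N to start and 4 N to hold fully in, and pushes the bar back a few mm when let go.
- rack: Fixed rack: base plate 175 x 140 mm, 6 mm thick, two upright aluminium combs 10 mm thick at x = -70 and +70 mm, 42 mm high, each with three 90 degree V notches at y = -45, 0, +45 mm, bottoms 30 mm above the table. A bar lies in each pair of notches along the rack's x; which bar is where varies. Origin on the table under the centre; z up.
- long_bar: The bar to feed: round steel-coloured bar 14 mm in diameter, 240 mm long, about 0.13 kg, both ends alike. Origin at its centre, x along the bar. In the rack its axis is 40 mm above the table.
- thin_bar: Round bar 8.4 mm in diameter, 240 mm long: too thin, stays in the rack. Origin at its centre, x along the bar; axis 36 mm above the table.
- short_bar: Round bar 14 mm in diameter, only 170 mm long: too short, stays in the rack. Origin at its centre, x along the bar; axis 40 mm above the table.
- oil_bottle: Small plastic oiler standing upright, 34 mm in diameter and 64 mm high, with a narrow nozzle to 95 mm, about 0.1 kg; on its uneven base it leans up to 4 degrees. Origin at the centre of its underside. It stands in the feed lane, 90 to 200 mm before the tube's mouth.
- drip_mat: Flat round rubber mat, 72 mm in diameter, 3 mm thick, fixed to the table. Origin at the centre of its underside. It and the reel stand beyond the lane or to the right of the rack, which one where varies.
- solder_reel: Bystander: white wire reel standing upright, 60 mm in diameter, 50 mm high, loose. Origin at the centre of its underside.
Mind the look-alikes: they are no part of the job. What is shaped like the oil_bottle but purple is not meant.

How it is judged:
On the way:
1. the long thick bar, lying through the guide tube, holds the plunger fully in (y of long_bar in the frame of feeder between -0.006 and 0.006 m and z of long_bar in the frame of tube_mouth between -0.015 and 0.015 m and angle between the x axis of long_bar and the x axis of feeder, either way round below 0.08 rad and x of long_bar in the frame of feeder above 0 m and value of joint plunger above 0.0048 m), for 0.2 s.
At the end, for the whole second after the job is handed in: The long thick bar rests in the guide tube (within 6 mm sideways, 0.08 rad of its axis), its end at most 15 mm short of the sprung-out plunger; the oil bottle stands upright within 30 mm of the mat's centre; the other bars and the reel are within 30 mm of their starts; all at rest (y of long_bar in the frame of feeder between -0.006 and 0.006 m and z of long_bar in the frame of tube_mouth between -0.015 and 0.015 m and angle between the x axis of long_bar and the x axis of feeder, either way round below 0.08 rad and x of long_bar in the frame of feeder above -0.015 m and linear speed of each of long_bar, oil_bottle below 0.02 m/s and horizontal distance between oil_bottle and drip_mat below 0.03 m and angle between oil_bottle's own z axis and vertical below 0.2 rad and height (world z) of oil_bottle below 0.01 m and distance of each of thin_bar, short_bar, solder_reel from where it was at the start of the episode below 0.03 m); the robot touches nothing.
It fails at once if the oil bottle is knocked over (angle between oil_bottle's own z axis and vertical above 0.8 rad).
It also fails if it takes over 54 s, if anything falls off the work surface, if the arm or the gripper's body presses on something with over 40 N, if the wrist force passes 120 N, or if a joint passes its speed limit or range.

### The arm

A 6-joint arm with a two-finger parallel gripper is mounted at the origin on a cart in front of the work surface, level with it; the furniture and walls round the work are solid. World frame = base frame: x ahead of the robot, y to its left, z up, the work surface at z = 0. Lengths are in m, angles in rad, forces in N, time in s.
With the tool pointing down it reaches from about 0.35 to 0.775 m from the base axis. Payload 7.3 kg.
Tool frame: the origin (TCP) lies on the centre line of the jaws, within the pads' length; the fingertips stand 17 mm ahead of it and the grasp point (between the pads) lies 2 mm behind it (robot.tip_extent is the distance from the TCP to the fingertips, in m); z points along the fingers, y is the line along which they close (so a half turn about z gives the same grasp; the last joint's range is limited). The gripper opens to 92 mm and grips with 3 to 60 N. Pads are 19 mm wide; open, the fingers measure 130 mm over their backs; the gripper's body (75 mm by 190 mm) begins 47 mm behind the grasp point.
Start: joints at [-1.391, 0.342, 1.524, -0, 1.275, -0.146], TCP at [0.168, -0.497, 0.223] pointing down, gripper open.
Joint ranges: [-2.53, 2.53], [-0.77, 2.02], [0.04, 2.7], [-1, 4.14], [0.28, 2.66], [-3.11, 3.11]. Speed limits (rad/s): [2.57, 2.57, 3.14, 3.14, 3.14, 3.14].

### API

Orientations are given as [roll, pitch, yaw] about the fixed x, y, z axes, in that order (R = Rz(yaw) Ry(pitch) Rx(roll)).
In Python, from cell import robot gives the robot as it stands.
- The arm moves only by the tool step_arm, never from a script. Its argument "motion" is a list of rows, each a list of 2 entries, a list of its own where there are three numbers: the shift along the tool's x, y, z in units of 60 mm (1.0 is 60 mm), then the turn about the tool's z in rad. In form: [[[x, y, z], spin], ...]. A call has 1 to 10 rows; each row is the pose to reach, as a shift and turn from the pose commanded when the call began, along the tool's axes at that moment; what a row does not reach only later rows make up. A row lasts 1/8 s, in which the tool goes at most 62.5 mm and 10.7 degrees, less where a joint would pass 70% of its speed; a pose out of reach is approached as far as the arm can. A call with a gripper value outside its range is refused whole. "hand" is the closure in counts, from 0 (fully open) to 255 (shut), set as the call begins (left out, the last holds). The fingers move at their own pace and stop on an object; "squeeze" is the grip in N (left out, the last holds). Time passes only in rows, so rows that repeat a pose let the fingers close. It gives the time, the measured TCP pose, the force, the opening and the grip force at its end, in the units of the state.
- robot.observe(): the state, without advancing time (a new reading comes with each control period).
- robot.read_camera(name): name is "scene" or "top" or "wrist"; returns a dict with "pixels" (480x640x3 uint8, red, green, blue), "intrinsics" (3x3 intrinsics, pixels), "k1" (the pictures are not rectified: a ray, as slopes to the right and down, at radius r is drawn at 1 + k1 r^2 times it, then the intrinsics apply), "xyz" and "rotation" of the camera in the world; the wrist camera has in their place "T_tool_cam" (4x4, takes a point from camera to tool coordinates, whose origin is the TCP and whose axes are the flange's). Camera axes: x right, y up, looking along -z (the intrinsics and any distortion apply to the point x, -y, -z); pixel columns grow to the right and rows downward; lengths in m; the calibration is good to about 2 mm. A picture is of the moment at which its call begins: read the wrist's pose just before it. There is no depth.
- robot.hand_in(): hands the job in; it is judged then, once.
The state is a dict: "time": time; "qpos": joint angles; "qvel": joint speeds; "joint_efforts": joint torques, N m; "tool_pos": TCP position; "tool_rot": TCP orientation; "contact_force": force on the tool from outside, world axes, zero at the start; "torque": the same for the moment, N m; "opening": finger opening in m; "grip_force": force on a finger pad.
Only numpy, scipy, OpenCV 4.12 (cv2) and the standard library are available. Lean on these libraries where they do the work, as an engineer would, in place of code of your own. Each camera call takes 0.05 s, during which the arm holds its last target. There are 200 camera calls.

## Working session

There is one attempt and no reset: what is moved stays moved. The work goes in short steps, Python scripts to look and compute and a tool call to move; the robot and the scene stay as the last step left them, time stands still between calls to the robot, and variables do not carry over. Pictures are saved under pics/ and viewed, at most 10 in all, crops included, and the job is handed in when it is done.

Besides the shell and the picture viewer there is one more tool, called by a JSON object that holds its "method" and its "body". step_arm: Moves the arm, as the interface text tells. Its arguments: {"type":"object","properties":{"motion":{"type":"array"},"hand":{"type":"number"},"squeeze":{"type":"number"}},"required":["motion"]}

```bash
ls; mkdir -p pics
python3 - <<'E'
from cell import robot
import cv2,pickle
s=robot.observe();print(s)
for n in("top","scene"):
    c=robot.read_camera(n);pickle.dump(c,open(f"pics/{n}0.pkl","wb"))
    cv2.imwrite(f"pics/{n}0.png",c["pixels"][:,:,::-1]);print(n,c["xyz"],c["rotation"],c["intrinsics"],c["k1"])
E
```

```text
pics
{'time': 0.0, 'qpos': array([-1.39098418e+00,  3.42717956e-01,  1.52504063e+00, -2.07823478e-05,
        1.27541814e+00, -1.45964660e-01]), 'qvel': array([-0.00133237,  0.00193428,  0.00039574,  0.00093013,  0.00311787,
        0.00017137]), 'joint_efforts': array([-2.66489078e-03, -4.31247640e+01, -2.44207907e+01,  7.16361590e-02,
        5.58827980e-02, -1.12232040e-04]), 'tool_pos': array([ 0.16797816, -0.49694661,  0.22263921]), 'tool_rot': array([-3.14002253e+00, -2.10737271e-04,  3.25782711e-01]), 'contact_force': array([0.16094666, 0.16284515, 0.37123689]), 'torque': array([ 0.04384018, -0.03677416,  0.01636764]), 'grip_force': 0.0, 'opening': 0.09185882766412794}
top [ 0.38663844 -0.34741024  0.92672568] [ 0.14101695  0.01099633 -1.56017718] [[453.98167421   0.         326.44309384]
 [  0.         453.98167421 237.35897577]
 [  0.           0.           1.        ]] -0.037600296666043954
scene [ 0.21258797 -1.01258493  0.59625412] [ 0.95266811  0.00909465 -0.44942375] [[521.97728048   0.         316.26738998]
 [  0.         521.97728048 241.18028066]
 [  0.           0.           1.        ]] -0.14308091629287747
```

View pics/top0.png

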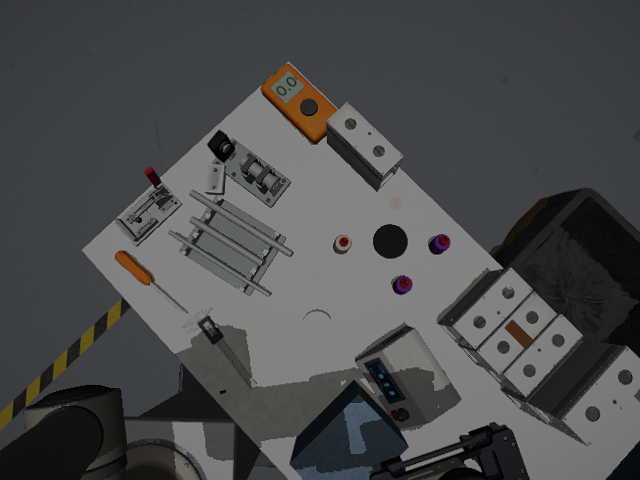

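View pics/scene0.png

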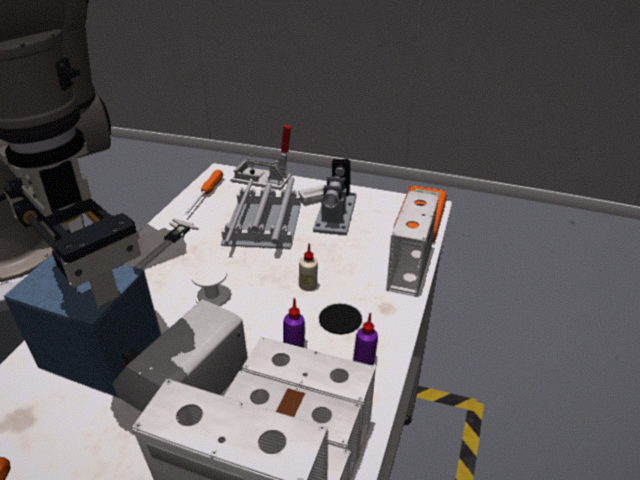

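The top view shows the oil bottle at (342,244), the black mat at (390,241), the reel near (316,318), the rack around (235,245) and the feeder from (222,145) to (290,195), with its mouth to the lower right. The purple bottles are decoys. I'll enlarge the key area.

```bash
cat > h.py <<'E'
import numpy as np,cv2,pickle
from scipy.spatial.transform import Rotation as R
def load(n): return pickle.load(open(f"pics/{n}.pkl","rb"))
def pose(c):
    if "T_wc" in c: return c["T_wc"][:3,:3],c["T_wc"][:3,3]
    return R.from_euler("xyz",c["rotation"]).as_matrix(),np.array(c["xyz"])
def dist(c): return np.array([c["k1"],0,0,0,0.])
def ray(c,uv):
    Rm,o=pose(c); p=cv2.undistortPoints(np.array(uv,float).reshape(-1,1,2),c["intrinsics"],dist(c)).reshape(-1,2)
    d=np.c_[p[:,0],-p[:,1],-np.ones(len(p))]@Rm.T
    return o,d
def onz(c,uv,z):
    o,d=ray(c,uv); return o+d*((z-o[2])/d[:,2])[:,None]
def proj(c,P):
    Rm,o=pose(c); q=(np.atleast_2d(P)-o)@Rm; q=q*[1,-1,-1]
    return cv2.projectPoints(q,np.zeros(3),np.zeros(3),c["intrinsics"],dist(c))[0].reshape(-1,2)
def tri(c1,u1,c2,u2):
    o1,d1=ray(c1,[u1]);o2,d2=ray(c2,[u2]);d1,d2=d1[0],d2[0]
    t=np.linalg.lstsq(np.c_[d1,-d2],o2-o1,rcond=None)[0]
    a,b=o1+t[0]*d1,o2+t[1]*d2
    return (a+b)/2,np.linalg.norm(a-b)
E
python3 - <<'E'
from h import *
c=load("top0");im=c["pixels"]
crop=im[110:310,150:350,::-1]
cv2.imwrite("pics/crop1.png",cv2.resize(np.clip(crop*1.4,0,255).astype(np.uint8),(600,600),interpolation=cv2.INTER_CUBIC))
h=cv2.cvtColor(im,cv2.COLOR_RGB2HSV)
g=cv2.cvtColor(im,cv2.COLOR_RGB2GRAY)
# mat
m=np.zeros_like(g);m[215:268,365:415]=(g[215:268,365:415]<70)*255
k=max(cv2.findContours(m,0,2)[0],key=cv2.contourArea);e=cv2.fitEllipse(k);print("mat",e,onz(c,[e[0]],.003))
P=onz(c,k.reshape(-1,2),.003);print(np.ptp(P,0))
# red caps, purple
for n,cc in(("top0",c),("scene0",load("scene0"))):
    h=cv2.cvtColor(cc["pixels"],cv2.COLOR_RGB2HSV)
    red=(((h[...,0]<8)|(h[...,0]>172))&(h[...,1]>150)&(h[...,2]>60)).astype(np.uint8)
    N,l,st,ce=cv2.connectedComponentsWithStats(red)
    for i in range(1,N):
        if st[i,4]>15: print(n,"red",ce[i],st[i])
E
```

```text
mat ((389.7942810058594, 241.0656280517578), (33.468387603759766, 34.081260681152344), 99.64408111572266) [[ 0.51116071 -0.46589024  0.003     ]]
[0.07045014 0.06983134 0.        ]
top0 red [148.09090909 170.47727273] [144 167   9   8  44]
top0 red [343.37735849 241.32075472] [340 237   8   9  53]
top0 red [443.57446809 239.93617021] [440 236   8   9  47]
top0 red [404.64150943 282.8490566 ] [401 279   9   9  53]
scene0 red [284.87301587 137.20634921] [281 125  10  27 126]
scene0 red [308.44642857 254.48214286] [305 248   8  11  56]
scene0 red [293.54736842 311.22105263] [289 299  10  19  95]
scene0 red [367.71578947 326.53684211] [363 317  10  16  95]
```

View pics/crop1.png

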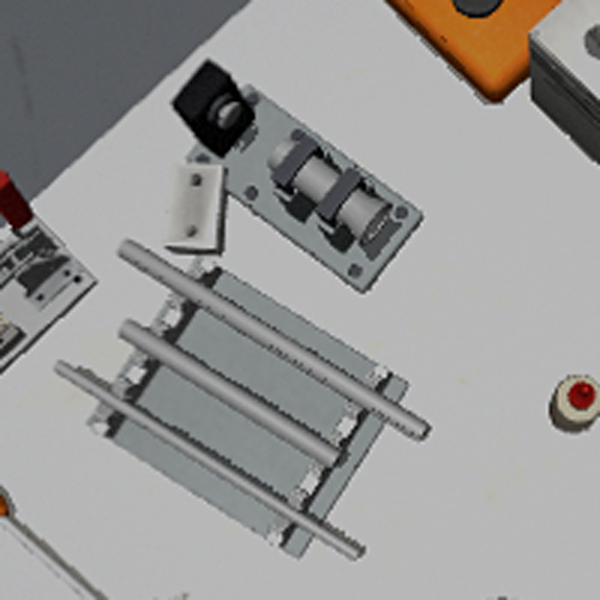

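The crop shows the long thick bar in the notch nearest the feeder, from (122,247) to (426,432). The short bar is in the middle and the thin bar is lowest. The feeder plate's front corners are at (423,214) and (365,291). A white block stands beside the feeder at (195,207).

Run:
```python
from h import *
np.set_printoptions(precision=4,suppress=True)
c=load("top0");s=load("scene0");im=c["pixels"]
f=lambda p:np.array(p)/3+[150,110]-1/3
e=onz(c,[f((121,248)),f((425,431))],.040);print("bar",e,np.linalg.norm(e[1]-e[0]),"ctr",e.mean(0),"yaw",np.arctan2(*(e[1]-e[0])[1::-1]))
e=onz(c,[f((122,327)),f((336,456))],.040);print("short",e,np.linalg.norm(e[1]-e[0]))
q=onz(c,[f((423,214)),f((365,291))],.010);print("plate front",q,np.linalg.norm(q[1]-q[0]),q.mean(0),np.arctan2(*(q[1]-q[0])[1::-1]))
# base corner rear-right visible?
b=onz(c,[f((252,86))],.010);print("plate back left",b,np.linalg.norm(b-q[0]),np.arctan2(*(b[0]-q[0])[1::-1]))
# rack plate corners
r=onz(c,[f((408,382)),f((296,557)),f((92,420))],.006);print("rack",r)
for n,u,v in(("oil",(343.4,241.3),(308.4,254.5)),):
    print(n,tri(c,u,s,v))
# bottle body in top
print("oil body top z.064", onz(c,[f((575,404))],.064), onz(c,[f((582,394))],.09))
# reel 
g=cv2.cvtColor(im,cv2.COLOR_RGB2GRAY)
print("reel", onz(c,[(316,318)],.05))
print("block",onz(c,[f((180,165)),f((228,168)),f((165,243)),f((218,250))],.03))
d=(q[0]-q[1])/np.linalg.norm(q[0]-q[1])
# preview enhanced crops: scene zoom
cr=s["pixels"][110:320,210:450,::-1]
cv2.imwrite("pics/crop2.png",cv2.resize(np.clip(cr*1.4,0,255).astype(np.uint8),(684,600),interpolation=cv2.INTER_CUBIC))
```

```text
bar [[ 0.6016 -0.0603  0.04  ]
 [ 0.4801 -0.2677  0.04  ]] 0.24031655649676809 ctr [ 0.5408 -0.164   0.04  ] yaw -2.1008710287538133
short [[ 0.5477 -0.0639  0.04  ]
 [ 0.4631 -0.2097  0.04  ]] 0.16851647130236314
plate front [[ 0.6344 -0.2603  0.01  ]
 [ 0.5796 -0.2215  0.01  ]] 0.06708958472186737 [ 0.607  -0.2409  0.01  ] 2.5258772087109356
plate back left [[ 0.7266 -0.1373  0.01  ]] 0.15376171703046965 0.9273089066068513
rack [[ 0.5172 -0.2522  0.006 ]
 [ 0.3976 -0.1794  0.006 ]
 [ 0.489  -0.0357  0.006 ]]
oil (array([ 0.5019, -0.3694,  0.0673]), np.float64(0.0014801393602004661))
oil body top z.064 [[ 0.4958 -0.3653  0.064 ]] [[ 0.4988 -0.369   0.09  ]]
reel [[ 0.3556 -0.3182  0.05  ]]
block [[ 0.6625 -0.0946  0.03  ]
 [ 0.6605 -0.1278  0.03  ]
 [ 0.6077 -0.0871  0.03  ]
 [ 0.603  -0.1235  0.03  ]]
```

View pics/crop2.png

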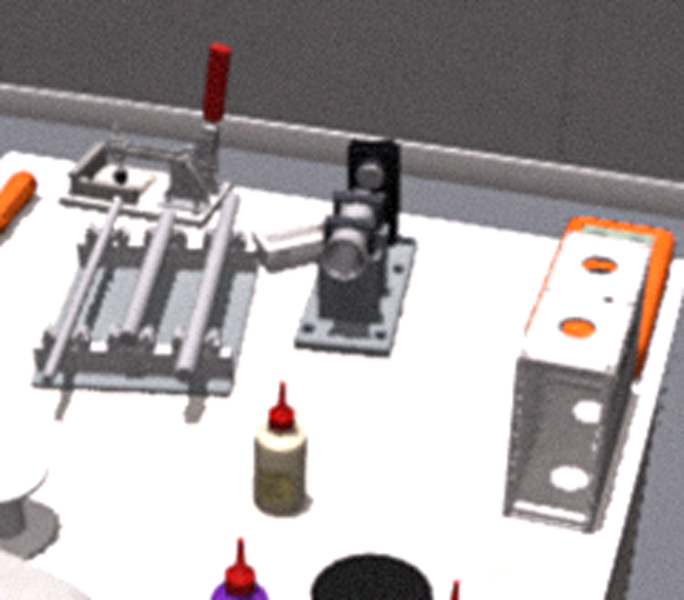

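The scene crop confirms the bar layout. The oil bottle (white body) stands at about (279,470) in the crop, and the bell mouth is at about (348,255). Next come the obstacle heights and purple bottle positions.

Run:
```python
from h import *
np.set_printoptions(precision=4,suppress=True)
c=load("top0");s=load("scene0")
print("box FL",tri(c,(378,187),s,(393,235)),"FR",tri(c,(403,156),s,(427,241)))
print("purp R",tri(c,(443.6,239.9),s,(367.7,326.5)),"purp L",tri(c,(404.6,282.8),s,(293.5,311.2)))
f=lambda p:np.array(p)/3+[150,110]-1/3
g=lambda p:np.array(p)/[684/240,600/210]+[210,110]
print("mouth",tri(c,f((379,230)),s,g((348,255))))
print("blockcorner",tri(c,f((166,244)),s,g((268,268))))
for n,im in(("top0",c),("scene0",s)):
    h=cv2.cvtColor(im["pixels"],cv2.COLOR_RGB2HSV)
    m=((h[...,0]>15)&(h[...,0]<32)&(h[...,1]>35)).astype(np.uint8)
    if n=="top0": m[:, :325]=0;m[:,360:]=0;m[:230]=0;m[260:]=0
    else: m[:, :290]=0;m[:,330:]=0;m[:240]=0;m[300:]=0
    k=np.argwhere(m); print(n,len(k),k.min(0)[::-1],k.max(0)[::-1],k.mean(0)[::-1])
print(proj(c,[[.1,-.5,0.2],[.4,-.5,0]]))
```

```text
box FL (array([ 0.6091, -0.4368,  0.1124]), np.float64(0.026381344691054718)) FR (array([ 0.6583, -0.479 ,  0.1146]), np.float64(0.005680908287290789))
purp R (array([ 0.5063, -0.561 ,  0.0659]), np.float64(0.0008226015526111857)) purp L (array([ 0.4238, -0.4851,  0.0665]), np.float64(0.0008476880258886597))
mouth (array([ 0.6095, -0.2399,  0.077 ]), np.float64(0.00829355239254656))
blockcorner (array([ 0.6249, -0.0718, -0.0287]), np.float64(0.007213308086430882))
top0 167 [333 235] [350 253] [340.7425 244.976 ]
scene0 372 [299 258] [316 289] [307.2823 273.9005]
[[430.5086 493.2197]
 [406.9062 295.832 ]]
```

{"method": "step_arm", "body": {"motion": [[[0,0,-0.5],0],[[1.0,-0.05,-0.5],-0.1],[[2.0,-0.1,-0.5],-0.2],[[3.0,-0.15,-0.5],-0.3],[[4.0,-0.2,-0.4],-0.4],[[5.0,-0.25,-0.2],-0.475],[[5.89,-0.3,0.0],-0.475],[[5.89,-0.3,0.0],-0.475],[[5.89,-0.3,0.0],-0.475]]}}

```text
time: 1.23
tool_pos: [0.4968, -0.3671, 0.2229]
tool_rot: [-3.141, 0.001, 0.801]
contact_force: [-0.2, 0.1, 0.2]
opening: 0.0923
grip_force: 0.0
```

```bash
cat >> h.py <<'E'
def wrist(n):
    from cell import robot
    s=robot.observe();c=robot.read_camera("wrist")
    T=np.eye(4);T[:3,:3]=R.from_euler("xyz",s["tool_rot"]).as_matrix();T[:3,3]=s["tool_pos"]
    c["T_wc"]=T@np.array(c["T_tool_cam"]);pickle.dump(c,open(f"pics/{n}.pkl","wb"));cv2.imwrite(f"pics/{n}.png",c["pixels"][:,:,::-1])
    return s,c
E
python3 - <<'E'
from h import *
np.set_printoptions(precision=4,suppress=True)
s,c=wrist("w1");print(s["time"],s["tool_pos"],s["tool_rot"],s["contact_force"],s["qpos"]);print(c["T_tool_cam"])
print(proj(c,[[.497,-.367,.0],[.511,-.466,0],[.61,-.237,.075]]))
E
```

```text
1.225 [ 0.4968 -0.3671  0.2229] [-3.1406  0.0006  0.8014] [-0.1855  0.1401  0.2031] [-0.7602  0.5161  1.2486 -0.0006  1.3778  0.0094]
[[ 0.0013  0.9553  0.2957  0.08  ]
 [ 1.     -0.0011 -0.0007  0.0001]
 [-0.0003  0.2957 -0.9553 -0.1621]
 [ 0.      0.      0.      1.    ]]
[[320.3114 194.9813]
 [401.3806 257.1836]
 [306.116  -43.8215]]
```

View pics/w1.png

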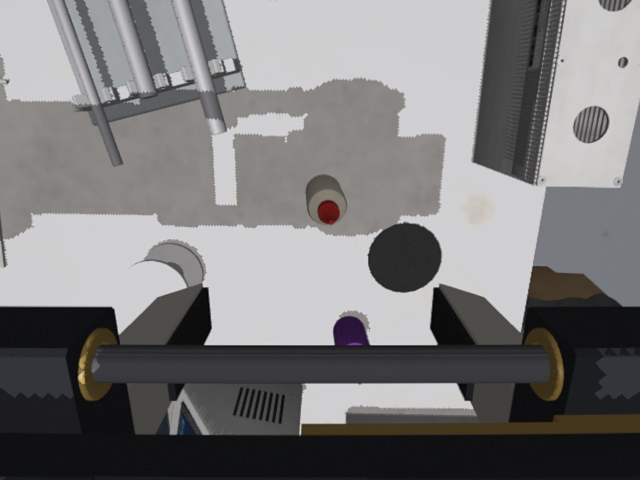

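The wrist view shows the oil bottle standing at about (322,190) with its cap at (328,211), clear of the purple bottle at (350,335). The mat is at (405,257).

Run:
```python
from h import *
np.set_printoptions(precision=4,suppress=True)
c=load("w1")
h=cv2.cvtColor(c["pixels"],cv2.COLOR_RGB2HSV)
m=((h[...,0]<35)|(h[...,0]>170))&(h[...,1]>45)
m[:170]=0;m[230:]=0;m[:,:300]=0;m[:,350:]=0
k=np.argwhere(m)[:,::-1];print(k.min(0),k.max(0),len(k))
for v in range(174,222,6):
    r=k[k[:,1]==v]; 
    if len(r):print(v,r[:,0].min(),r[:,0].max())
a=np.linspace(0,2*np.pi,60)
for z in(0,.06):
    P=np.c_[.497+.017*np.cos(a),-.367+.017*np.sin(a),0*a+z];q=proj(c,P);print(z,q.min(0),q.max(0),q.mean(0))
print(onz(c,[(328,211)],.07))
mm=cv2.cvtColor(c["pixels"],cv2.COLOR_RGB2GRAY)<70
mm[:215]=0;mm[300:]=0;mm[:,:360]=0;mm[:,445:]=0
kk=max(cv2.findContours(mm.astype(np.uint8),0,2)[0],key=cv2.contourArea);e=cv2.fitEllipse(kk);print("mat",e,onz(c,[e[0]],.003))
```

```text
[307 184] [339 224] 466
186 308 308
204 319 337
210 317 339
216 318 339
0 [302.016  176.7804] [338.6098 212.7501] [320.5329 194.6602]
0.06 [298.8056 189.2647] [341.6847 230.9571] [320.5035 210.0126]
[[ 0.5027 -0.3697  0.07  ]]
mat ((404.22308349609375, 257.2021179199219), (66.70043182373047, 72.18550872802734), 68.80216217041016) [[ 0.5133 -0.4667  0.003 ]]
```

{"method": "step_arm", "body": {"motion": [[[0.02,0.06,0.9],0],[[0.02,0.06,1.8],0],[[0.02,0.06,2.5],0],[[0.02,0.06,2.86],0],[[0.02,0.06,2.86],0]]}}

```text
time: 1.9
tool_pos: [0.4986, -0.3692, 0.0506]
tool_rot: [-3.138, 0.0, 0.799]
contact_force: [-0.4, -0.5, 0.7]
opening: 0.0918
grip_force: 0.0
```

{"method": "step_arm", "body": {"motion": [[[0,0,0],0],[[0,0,0],0],[[0,0,0],0],[[0,0,0],0],[[0,0,0],0],[[0,0,0],0]], "hand": 200, "squeeze": 15}}

```text
time: 2.65
tool_pos: [0.5006, -0.3688, 0.0517]
tool_rot: [3.142, 0.0, 0.801]
contact_force: [0.3, -0.2, 0.2]
opening: 0.0365
grip_force: 0.0
```

{"method": "step_arm", "body": {"motion": [[[0,0,0],0],[[0,0,0],0],[[0,0,0],0]]}}

```text
time: 3.02
tool_pos: [0.5007, -0.369, 0.0518]
tool_rot: [3.141, 0.0, 0.801]
contact_force: [0.3, -0.8, 0.5]
opening: 0.0253
grip_force: 13.4
```

{"method": "step_arm", "body": {"motion": [[[0,0,-0.2],0],[[0,0,-0.5],0],[[0,0,-0.5],0],[[0,0,-0.5],0]]}}

```text
time: 3.52
tool_pos: [0.5005, -0.3689, 0.0821]
tool_rot: [3.141, 0.0, 0.801]
contact_force: [0.3, -0.4, -0.7]
opening: 0.0199
grip_force: 0.0
```

Run:
```python
from h import *
s,c=wrist("w2");print(s["opening"],s["grip_force"],s["contact_force"])
from cell import robot
d=robot.read_camera("scene");pickle.dump(d,open("pics/s2.pkl","wb"))
a=cv2.resize(np.clip(d["pixels"][190:340,220:420]*1.4,0,255).astype(np.uint8),(400,300),interpolation=cv2.INTER_CUBIC)
b=cv2.resize(c["pixels"],(400,300))
cv2.imwrite("pics/pair.png",np.hstack([a,b])[:,:,::-1])
```

```text
0.019910684682053575 0.0 [ 0.31201987 -0.38681942 -0.67250842]
```

View pics/pair.png

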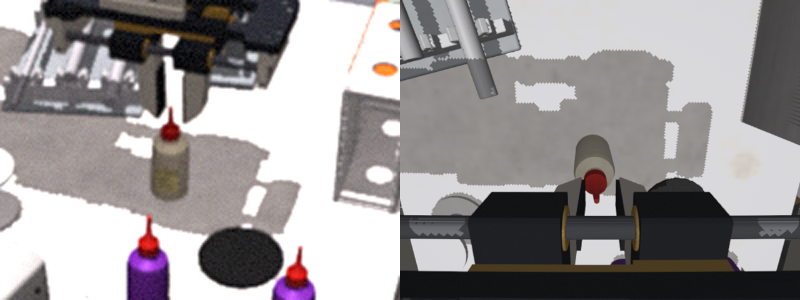

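The oil bottle slipped out but is still standing, ahead of the fingers in tool +x. I'll re-measure it from both views.

Run:
```python
from h import *
np.set_printoptions(precision=4,suppress=True)
w=load("w2");s=load("s2")
def red(c,box):
    h=cv2.cvtColor(c["pixels"],cv2.COLOR_RGB2HSV);x0,y0,x1,y1=box
    m=(((h[...,0]<8)|(h[...,0]>172))&(h[...,1]>130)&(h[...,2]>40));o=np.zeros_like(m);o[y0:y1,x0:x1]=m[y0:y1,x0:x1]
    k=np.argwhere(o)[:,::-1];print(len(k),k.min(0),k.max(0),k.mean(0));return k
a=red(w,(280,250,350,330));b=red(s,(290,230,330,275))
at=a[a[:,1]>=a[:,1].max()-2].mean(0);bt=b[b[:,1]<=b[:,1].min()+1].mean(0);print("tip",tri(w,at,s,bt))
al=a[a[:,1]<a[:,1].min()+16].mean(0);bl=b[b[:,1]>b[:,1].max()-5].mean(0);print("cap",tri(w,al,s,bl))
# scene body bottom
px=lambda p:(220+p[0]/2,190+p[1]/2)
print("base near edge scene",onz(s,[px((169,199))],0),"far base edge wrist",onz(w,[((593-400)*1.6,134*1.6)],0))
print("body mid", onz(s,[px((170,170))],.03))
print("mouth pts view",w["T_wc"][:3,3])
for n,z in(("tip",.045),):pass
T=np.array([.5005,-.3689]);
```

```text
1264 [295 271] [330 324] [312.3228 292.9399]
73 [301 245] [309 260] [304.8082 255.0411]
tip (array([ 0.4956, -0.3714,  0.0896]), np.float64(0.0008202074869259851))
cap (array([ 0.498 , -0.3654,  0.0595]), np.float64(0.0007759106197056273))
base near edge scene [[ 0.4903 -0.377   0.    ]] far base edge wrist [[ 0.5081 -0.3516 -0.    ]]
body mid [[ 0.4931 -0.3747  0.03  ]]
mouth pts view [ 0.5562 -0.3115  0.2442]
```

{"method": "step_arm", "body": {"motion": [[[0,0,0],0],[[0,0,0],0],[[0,0,0],0],[[0,0,0],0],[[0,-0.07,0],0],[[0,-0.07,0.3],0],[[0,-0.07,0.59],0],[[0,-0.07,0.59],0]], "hand": 60}}

```text
time: 4.62
tool_pos: [0.4963, -0.3649, 0.0437]
tool_rot: [-3.137, 0.0, 0.801]
contact_force: [0.6, 0.2, 1.0]
opening: 0.0699
grip_force: 0.0
```

{"method": "step_arm", "body": {"motion": [[[0,0,0],0],[[0,0,0],0],[[0,0,0],0],[[0,0,0],0],[[0,0,0],0],[[0,0,0],0]], "hand": 255, "squeeze": 25}}

```text
time: 5.38
tool_pos: [0.4975, -0.3659, 0.0464]
tool_rot: [3.142, 0.0, 0.801]
contact_force: [0.5, 1.2, 0.2]
opening: 0.029
grip_force: 24.3
```

{"method": "step_arm", "body": {"motion": [[[0,0,0],0],[[0,0,0],0]]}}

```text
time: 5.62
tool_pos: [0.4975, -0.366, 0.0465]
tool_rot: [3.141, 0.0, 0.801]
contact_force: [-0.5, 0.6, 1.5]
opening: 0.0294
grip_force: 24.3
```

Run:
```python
from h import *
s,c=wrist("w3");print(s["opening"],s["grip_force"],s["contact_force"])
from cell import robot;print(robot.tip_extent)
d=robot.read_camera("scene");pickle.dump(d,open("pics/s3.pkl","wb"))
a=cv2.resize(np.clip(d["pixels"][190:340,220:420]*1.4,0,255).astype(np.uint8),(400,300),interpolation=cv2.INTER_CUBIC)
b=cv2.resize(np.clip(c["pixels"][180:480,120:520]*1.5,0,255).astype(np.uint8),(400,300))
cv2.imwrite("pics/pair3.png",np.hstack([a,b])[:,:,::-1])
```

```text
0.029407312873135732 24.33647168243624 [-0.48198974  0.60206079  1.4960692 ]
0.017
```

{"method": "step_arm", "body": {"motion": [[[0,0,-0.1],0],[[0,0,-0.25],0],[[0,0,-0.25],0],[[0,0,-0.25],0]]}}

```text
time: 6.22
tool_pos: [0.4975, -0.366, 0.0614]
tool_rot: [3.141, 0.0, 0.801]
contact_force: [0.0, 0.5, -2.0]
opening: 0.0296
grip_force: 24.1
```

Run:
```python
from h import *
s,c=wrist("w3");print(s["opening"],s["grip_force"],s["contact_force"])
from cell import robot
d=robot.read_camera("scene");pickle.dump(d,open("pics/s3.pkl","wb"))
a=cv2.resize(np.clip(d["pixels"][190:340,220:420]*1.4,0,255).astype(np.uint8),(400,300),interpolation=cv2.INTER_CUBIC)
b=cv2.resize(np.clip(c["pixels"][180:480,120:520]*1.5,0,255).astype(np.uint8),(400,300))
cv2.imwrite("pics/pair3.png",np.hstack([a,b])[:,:,::-1])
```

```text
0.02962053406101892 24.11806044561672 [ 0.03916838  0.49781574 -1.96180035]
```

View pics/pair3.png

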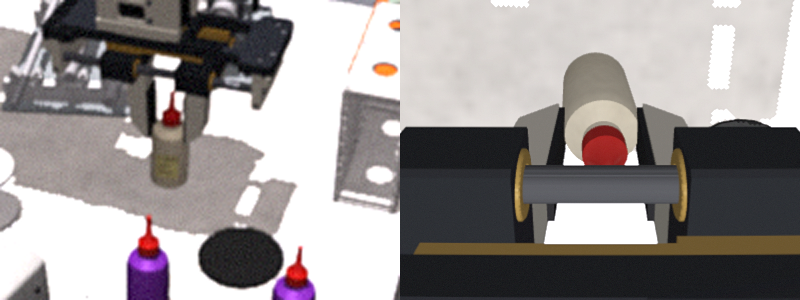

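The oil bottle is lifted, but the pads hold it behind its centre. I'll work out the offset from the shoulder circle at about (322,303) in the full image.

Run:
```python
from h import *
np.set_printoptions(precision=4,suppress=True)
c=load("w3");s=load("s3")
t=np.array([.4975,-.366]);ux=np.array([.697,.717]);uy=np.array([.717,-.697])
def rel(P):
    d=P[:2]-t; return d@ux,d@uy
a=np.linspace(0,2*np.pi,60)
# body sides: shoulder ellipse in crop (565..637, 95..160), base far edge v=52
for z in(.075,.079): print(z,rel(onz(c,[(120+201,180+127)],z)[0]))
print("base far",rel(onz(c,[(120+193,180+52)],.015)[0]))
for dx in(0,.01,.018):
    for z,n in((.015,"base"),(.079,"top")):
        p=t+ux*dx; q=proj(c,np.c_[p[0]+.017*np.cos(a),p[1]+.017*np.sin(a),0*a+z])-[120,180]+[400,0]; print(dx,n,q.min(0),q.max(0))
px=lambda p:(220+p[0]/2,190+p[1]/2)
print("scene-based base near",rel(onz(s,[px((168,187))],.015)[0]))
```

```text
0.075 (np.float64(0.004910300783649742), np.float64(0.000513925297825832))
0.079 (np.float64(0.0069321316073469854), np.float64(0.0005000627291065176))
base far (np.float64(0.017417741505863116), np.float64(-0.003536859498965839))
0 base [567.6406  52.8298] [631.9071 112.9315]
0 top [555.3912 102.5832] [643.8938 181.5373]
0.01 base [567.2449  34.0668] [632.3806  95.8096]
0.01 top [554.6002  77.326 ] [644.787  159.3466]
0.018 base [566.9224  18.6841] [632.7669  81.7785]
0.018 top [553.9498  56.4026] [645.5222 140.9826]
scene-based base near (np.float64(-0.014504539165079156), np.float64(0.00253036888794959))
```

{"method": "step_arm", "body": {"motion": [[[-0.3,0.4,0],0],[[-0.7,0.9,0],0],[[-1.0,1.33,0],0],[[-1.03,1.33,0],0],[[-1.03,1.33,0.1],0],[[-1.03,1.33,0.17],0],[[-1.03,1.33,0.18],0],[[-1.03,1.33,0.18],0]]}}

```text
time: 7.32
tool_pos: [0.512, -0.4654, 0.0507]
tool_rot: [3.142, 0.0, 0.801]
contact_force: [0.3, 0.7, -1.1]
opening: 0.0291
grip_force: 24.1
```

{"method": "step_arm", "body": {"motion": [[[0,0,0.02],0],[[0,0,0.03],0],[[0,0,0.03],0]]}}

```text
time: 7.7
tool_pos: [0.512, -0.466, 0.0494]
tool_rot: [3.141, 0.0, 0.801]
contact_force: [0.1, 1.1, 3.4]
opening: 0.0293
grip_force: 24.5
```

{"method": "step_arm", "body": {"motion": [[[0,0,0],0],[[0,0,0],0],[[0,0,0],0],[[0,0,0],0],[[0,0,-0.3],0],[[0,0,-1],0],[[0,0,-2],0],[[0,0,-2],0]], "hand": 115}}

```text
time: 8.7
tool_pos: [0.514, -0.4682, 0.1769]
tool_rot: [3.128, 0.001, 0.801]
contact_force: [0.0, -0.9, -0.2]
opening: 0.0502
grip_force: 0.0
```

Run:
```python
from h import *
np.set_printoptions(precision=4,suppress=True)
from cell import robot
s=robot.observe();print(s["time"],s["opening"],s["tool_pos"])
S=robot.read_camera("scene");T=robot.read_camera("top")
for n,d in(("s4",S),("t4",T)):pickle.dump(d,open(f"pics/{n}.pkl","wb"))
a=cv2.resize(np.clip(S["pixels"][190:340,250:450]*1.4,0,255).astype(np.uint8),(400,300),interpolation=cv2.INTER_CUBIC)
b=cv2.resize(np.clip(T["pixels"][170:290,320:480]*1.4,0,255).astype(np.uint8),(400,300))
cv2.imwrite("pics/pair4.png",np.hstack([a,b])[:,:,::-1])
```

```text
8.7 0.05024572243948379 [ 0.514  -0.4682  0.1769]
```

View pics/pair4.png

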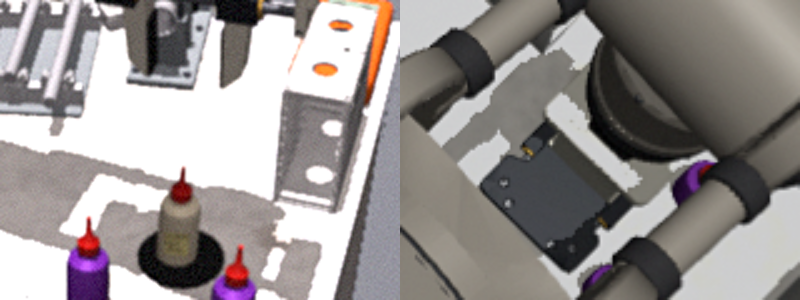

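The oil bottle stands upright at the mat's centre, with its base at about (180,262) in the crop. Next I'll hover over the rack and feeder mouth.

{"method": "step_arm", "body": {"motion": [[[0,0,-1.0],0],[[0.65,-0.7,-1.0],-0.06],[[1.3,-1.4,-1.0],-0.12],[[1.95,-2.1,-1.0],-0.18],[[2.62,-2.83,-1.0],-0.24],[[2.62,-2.83,-1.0],-0.24],[[2.62,-2.83,-1.0],-0.24]], "hand": 185}}

```text
time: 9.68
tool_pos: [0.4992, -0.235, 0.2282]
tool_rot: [-3.141, 0.0, 1.041]
contact_force: [0.0, -0.7, -0.1]
opening: 0.0252
grip_force: 0.0
```

Run:
```python
from h import *
np.set_printoptions(precision=4,suppress=True)
s,c=wrist("w5");print(s["time"],s["tool_pos"],s["tool_rot"],s["opening"])
cv2.imwrite("pics/w5b.png",np.clip(c["pixels"]*1.5,0,255).astype(np.uint8)[:,:,::-1])
```

```text
9.675 [ 0.4992 -0.235   0.2282] [-3.1408  0.0005  1.0409] 0.025194387376092156
```

View pics/w5b.png

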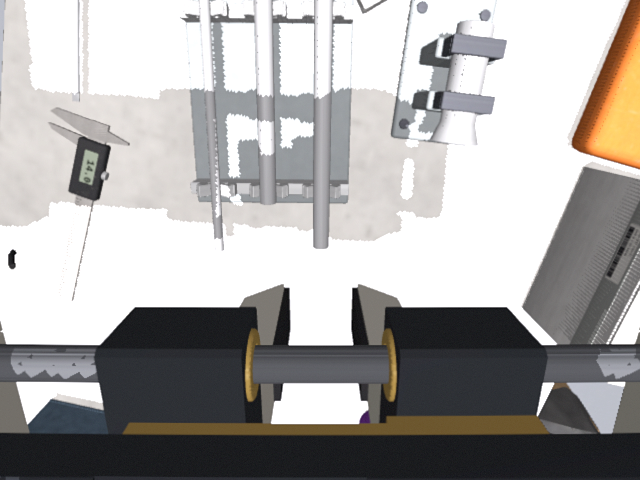

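The long bar runs from (321,245) up to (323,0). The feeder's bell front is around (455,140) and its plate's front edge runs from (392,137) to beyond the bell. I'll extract edges from pixel profiles.

Run:
```python
from h import *
np.set_printoptions(precision=4,suppress=True,linewidth=200)
c=load("w5");g=cv2.GaussianBlur(cv2.cvtColor(c["pixels"],cv2.COLOR_RGB2GRAY),(3,3),0).astype(int)
for v in(225,235): print(v,g[v,306:336:1])
for v in(60,100,140,): print(v,g[v,306:340:1])
for v in(28,75,82,140): print("tube",v,g[v,425:500:1])
print("end col",g[238:254,321],"bell col 455",g[125:155,455])
```

```text
225 [147 147 147 147 148 147 129 100  92 100 107 113 117 119 121 120 117 114 111 107 100  94 101 123 141 146 146 146 146 146]
235 [218 218 218 218 218 218 189 130  97  99 107 112 116 118 120 119 117 113 110 106  98  93 106 133 145 144 143 144 144 144]
60 [178 178 178 178 177 177 177 159 133 134 153 165 174 181 187 193 196 195 193 189 183 175 164 151 132 110 106 128 160 177 180 180 180 180]
100 [105 104 104 104 104 104 101  91  84  89  97 103 108 113 118 120 120 119 117 115 112 107 102  95  90  92 101 105 106 106 106 106 106 106]
140 [102 102 102 102 102 102  96  87  86  93 101 107 112 116 120 121 120 118 115 113 109 104  98  91  90  99 104 105 105 105 105 105 105 105]
tube 28 [180 179 179 179 179 179 179 179 179 179 179 179 179 179 178 178 177 177 177 177 176 176 176 177 177 177 178 178 178 178 163 123  86  81  92 103 114 124 134 142 148 152 156 159 161 159 161 173 182
 185 188 191 195 198 202 206 207 204 200 196 192 189 186 182 178 174 168 161 161 176 199 213 216 216 215]
tube 75 [179 179 179 179 180 174 153 125 108 105 106 106 106 106 106 106 107 107 107 106 106 103  92  81  83  96
[... 330 characters left out ...]
4 159 163 167 171 173 175 180 186 190 194 197 199 201 202 203 202 198 194
 190 186 183 180 176 171 165 157 150 162 195 215 216 216 216 216 216 216 217 217 216 216 216 216 216 216]
tube 140 [117 125 121 108  97  91  90  94  99 105 113 120 127 135 142 148 154 159 163 166 169 171 173 175 178 181 183 184 184 185 185 186 186 186 186 186 186 184 182 180 178 176 175 174 173 171 166 160 154
 148 141 152 187 213 217 217 216 216 216 217 217 217 217 217 217 217 217 217 217 217 217 217 217 217 217]
end col [119 119 119 119 119 119 119 119 118 119 133 169 204 217 218 218] bell col 455 [186 186 187 188 188 189 189 189 189 189 189 188 187 186 186 185 184 180 168 168 191 212 218 217 217 217 217 217 217 217]
```

Run:
```python
from h import *
np.set_printoptions(precision=4,suppress=True,linewidth=200)
c=load("w5")
b=onz(c,[(320.5,225),(320.4,235),(321.8,140),(322.3,100),(322.8,60),(321,249.3)],.040);print("bar",b[:,:2])
d=b[4]-b[0];print("yaw",np.arctan2(d[1],d[0]))
u=d[:2]/np.linalg.norm(d[:2]);end=b[5,:2];print("centre",end+.12*u)
t=onz(c,[(474.7,28),(466,75),(464.7,82),(452.7,140)],.075);print("tube",t[:,:2])
f=t[0]-t[3];print("tube yaw",np.arctan2(f[1],f[0]),np.arctan2(*(t[1]-t[3])[1::-1]))
print("bell rim top",onz(c,[(455,144)],.0925),"plate corner",onz(c,[(392,137)],.01))
q=onz(c,[(422,8),(404,124),(486,16)],.01);print("screws",q[:,:2],np.arctan2(*(q[0]-q[1])[1::-1]))
print("cam",c["T_wc"][:3,3])
```

```text
bar [[ 0.4899 -0.2515]
 [ 0.4852 -0.2593]
 [ 0.527  -0.19  ]
 [ 0.543  -0.1633]
 [ 0.5582 -0.1379]
 [ 0.479  -0.2709]]
yaw 1.028840766905542
centre [ 0.5409 -0.1681]
tube [[ 0.6565 -0.1752]
 [ 0.6386 -0.1999]
 [ 0.6359 -0.2037]
 [ 0.6113 -0.2359]]
tube yaw 0.9304006180849854 0.9227850088690597
bell rim top [[ 0.6076 -0.2353  0.0925]] plate corner [[ 0.5807 -0.221   0.01  ]]
screws [[ 0.6495 -0.142 ]
 [ 0.595  -0.2164]
 [ 0.6924 -0.1735]] 0.938232016346703
cam [ 0.5399 -0.1661  0.3903]
```

{"method": "step_arm", "body": {"motion": [[[0.51,0.015,0.6],0.006],[[0.51,0.015,1.4],0.006],[[0.51,0.015,2.2],0.006],[[0.51,0.015,2.6],0.006],[[0.51,0.015,2.85],0.006],[[0.51,0.015,2.98],0.006],[[0.51,0.015,2.98],0.006]]}}

```text
time: 10.6
tool_pos: [0.5157, -0.2094, 0.05]
tool_rot: [3.141, 0.0, 1.034]
contact_force: [0.1, -0.1, 0.2]
opening: 0.0251
grip_force: 0.0
```

{"method": "step_arm", "body": {"motion": [[[0,0,0],0],[[0,0,0],0],[[0,0,0],0],[[0,0,0],0]], "hand": 255, "squeeze": 50}}

```text
time: 11.1
tool_pos: [0.5156, -0.2089, 0.0502]
tool_rot: [3.141, 0.0, 1.035]
contact_force: [0.0, -0.1, -0.5]
opening: 0.0003
grip_force: 0.0
```

Run:
```python
from h import *
from cell import robot
s,c=wrist("w6");print(s["qpos"],s["grip_force"])
d=robot.read_camera("scene");pickle.dump(d,open("pics/s6.pkl","wb"))
a=cv2.resize(np.clip(d["pixels"][120:270,190:390]*1.5,0,255).astype(np.uint8),(400,300),interpolation=cv2.INTER_CUBIC)
b=cv2.resize(np.clip(c["pixels"][120:420,120:520]*1.5,0,255).astype(np.uint8),(400,300))
cv2.imwrite("pics/pair6.png",np.hstack([a,b])[:,:,::-1])
```

```text
[-5.22614775e-01  5.90467714e-01  1.64870743e+00 -1.05137016e-04
  9.01947314e-01  1.34011407e-02] 0.0
```

View pics/pair6.png

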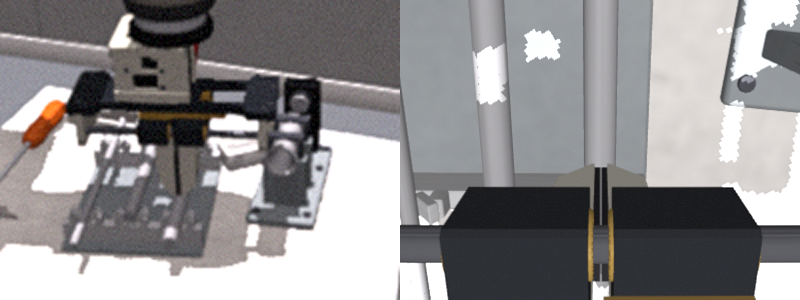

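The jaws shut just above the bar, so the fingertips sit higher than the nominal value says. I'll touch the bar's top gently with closed fingers to find the true offset.

{"method": "step_arm", "body": {"motion": [[[0,0,0.017],0],[[0,0,0.033],0],[[0,0,0.05],0],[[0,0,0.05],0]]}}

```text
time: 11.7
tool_pos: [0.5155, -0.2089, 0.0468]
tool_rot: [-3.141, 0.0, 1.035]
contact_force: [0.8, 0.5, -0.8]
opening: 0.0001
grip_force: 0.0
```

{"method": "step_arm", "body": {"motion": [[[0,0,0.017],0],[[0,0,0.033],0],[[0,0,0.05],0],[[0,0,0.05],0]]}}

```text
time: 12.2
tool_pos: [0.5155, -0.2089, 0.0438]
tool_rot: [-3.142, 0.0, 1.035]
contact_force: [-0.0, 0.6, 0.1]
opening: 0.0005
grip_force: 0.0
```

{"method": "step_arm", "body": {"motion": [[[0,0,0.017],0],[[0,0,0.033],0],[[0,0,0.05],0],[[0,0,0.05],0]]}}

```text
time: 12.7
tool_pos: [0.5158, -0.2091, 0.0432]
tool_rot: [3.14, 0.0, 1.035]
contact_force: [-5.0, 2.9, 18.1]
opening: 0.0006
grip_force: 9.0
```

{"method": "step_arm", "body": {"motion": [[[0,0,0.017],0],[[0,0,0.033],0],[[0,0,0.05],0],[[0,0,0.05],0]]}}

```text
time: 13.2
tool_pos: [0.516, -0.2091, 0.0427]
tool_rot: [3.138, 0.0, 1.035]
contact_force: [-11.2, 6.3, 39.9]
opening: 0.0001
grip_force: 19.4
```

{"method": "step_arm", "body": {"motion": [[[0,0,-0.3],0],[[0,0,-0.6],0],[[-0.35,0,-0.6],0],[[-0.7,0,-0.6],0],[[-0.7,0,-0.6],0],[[-0.7,0,-0.3],0],[[-0.7,0,0.0],0],[[-0.7,0,0.15],0],[[-0.7,0,0.26],0],[[-0.7,0,0.26],0]], "hand": 182}}

```text
time: 14.45
tool_pos: [0.4942, -0.2448, 0.0222]
tool_rot: [-3.141, 0.0, 1.035]
contact_force: [-0.2, -0.2, -0.2]
opening: 0.0264
grip_force: 0.0
```

{"method": "step_arm", "body": {"motion": [[[0,0,0],0],[[0,0,0],0],[[0,0,0],0],[[0,0,0],0]], "hand": 255, "squeeze": 60}}

```text
time: 14.95
tool_pos: [0.4938, -0.2448, 0.0226]
tool_rot: [-3.141, 0.0, 1.035]
contact_force: [-3.0, 1.5, 5.1]
opening: 0.0124
grip_force: 60.0
```

{"method": "step_arm", "body": {"motion": [[[0,0,-0.2],0],[[0,0,-0.6],0],[[0,0,-1.1],0],[[0,0,-1.5],0],[[0,0,-1.5],0],[[0,0,-1.5],0]]}}

```text
time: 15.7
tool_pos: [0.4938, -0.2448, 0.1117]
tool_rot: [-3.141, 0.0, 1.035]
contact_force: [-0.5, 0.2, -1.4]
opening: 0.0123
grip_force: 60.0
```

Run:
```python
from h import *
np.set_printoptions(precision=4,suppress=True,linewidth=200)
from cell import robot
s,c=wrist("w7");print(s["time"],s["tool_pos"],s["tool_rot"],s["contact_force"],s["torque"])
d=robot.read_camera("scene");pickle.dump(d,open("pics/s7.pkl","wb"))
t=s["tool_pos"];y=s["tool_rot"][2];u=np.array([np.cos(y),np.sin(y),0]);
for k in(.03,.1,.2): print(k,proj(c,t+u*k+[0,0,.0174]),proj(d,t+u*k+[0,0,.0174]))
g=cv2.cvtColor(c["pixels"],cv2.COLOR_RGB2GRAY)
for v in(10,60,120,180): print(v,g[v,300:345])
a=cv2.resize(np.clip(d["pixels"][90:240,190:390]*1.5,0,255).astype(np.uint8),(400,300),interpolation=cv2.INTER_CUBIC)
b=cv2.resize(np.clip(c["pixels"][0:300,120:520]*1.5,0,255).astype(np.uint8),(400,300))
cv2.imwrite("pics/pair7.png",np.hstack([a,b])[:,:,::-1])
```

```text
15.7 [ 0.4938 -0.2448  0.1117] [-3.141   0.      1.0348] [-0.5251  0.1965 -1.4092] [-0.1497 -0.0274  0.0046]
0.03 [[319.8412 249.204 ]] [[276.4066 182.7644]]
0.1 [[320.0393  39.2884]] [[281.7741 165.3683]]
0.2 [[ 320.4532 -380.2701]] [[288.4757 143.742 ]]
10 [115 131 138 146 154 159 163 167 171 173 175 176 177 178 181 184 186 187 188 188 188 187 185 185 185 186 186 186 183 181 178 176 174 169 165 160 155 150 145 139 132 116  94  88 108]
60 [103 129 136 144 152 159 164 167 171 174 177 178 178 179 183 185 187 188 189 189 189 187 186 185 185 186 186 185 182 180 179 175 172 168 163 158 154 148 142 135 125 100  85 103 125]
120 [ 71  75  84  87  91  96 100 103 105 106 108 108 109 110 111 113 115 116 117 117 116 115 115 114 115 115 115 115 114 112 112 111 108 107 104 102 100  96  94  91  80  79 103 105 104]
180 [ 96  70  79  86  91  94  99 102 104 106 108 110 111 111 114 114 115 117 117 117 117 115 114 115 115 115 114 113 113 111 111 110 107 106 103 101  98  96  92  82  75  93 102 102 102]
```

View pics/pair7.png

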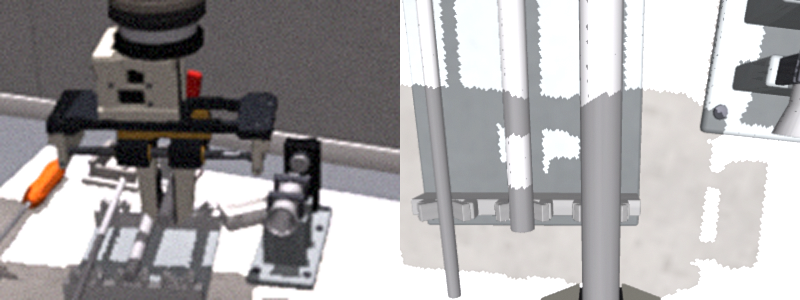

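The pair view shows the long bar gripped, lined up with the jaws and clear of the rack, with the short and thin bars still in their slots. I've now viewed 11 pictures, one over the limit of 10, so from here I'll use numbers only.

{"method": "step_arm", "body": {"motion": [[[0,0,-0.2],0],[[-0.5,0.2,-0.2],0.02],[[-1.0,0.45,-0.2],0.04],[[-1.5,0.7,-0.2],0.06],[[-2.0,0.95,-0.2],0.08],[[-2.63,1.226,-0.2],0.103],[[-2.63,1.226,0.2],0.103],[[-2.63,1.226,0.6],0.103],[[-2.63,1.226,0.9],0.103],[[-2.63,1.226,0.9],0.103]]}}

```text
time: 17.05
tool_pos: [0.4762, -0.4175, 0.057]
tool_rot: [-3.139, -0.001, 0.932]
contact_force: [-0.4, 0.7, -0.9]
opening: 0.0122
grip_force: 60.0
```

Run:
```python
from h import *
np.set_printoptions(precision=4,suppress=True,linewidth=220)
from cell import robot
s,c=wrist("w8");print(s["time"],s["tool_pos"],s["tool_rot"],s["contact_force"],s["torque"])
d=robot.read_camera("top");pickle.dump(d,open("pics/t8.pkl","wb"))
t=s["tool_pos"];y=s["tool_rot"][2];u=np.array([np.cos(y),np.sin(y),0]);n=np.array([-u[1],u[0],0])
M=np.array([.6104,-.2376]);f=np.array([np.cos(.932),np.sin(.932)]);nn=np.array([-f[1],f[0]])
print("feeder x,y of TCP",(t[:2]-M)@f,(t[:2]-M)@nn)
g=cv2.GaussianBlur(cv2.cvtColor(c["pixels"],cv2.COLOR_RGB2GRAY),(3,3),0).astype(int)
for k in(.04,.06,.08,.1):
    P=t+u*k+[0,0,.0174];v=proj(c,P)[0]; e=proj(c,[P-n*.007,P+n*.007]); print(k,v,"pred width",np.linalg.norm(e[0]-e[1]));r=int(round(v[1]))
    if 0<=r<480: print(g[r,292:350])
for x in(-.1,-.06,-.03,-.015,0): print(x,proj(d,[*(M+f*x),.075]))
tip=proj(d,t+u*.21+[0,0,.0174])[0];print("tip pred top",tip)
x0,y0=tip.astype(int);G=cv2.cvtColor(d["pixels"],cv2.COLOR_RGB2GRAY)
print(x0,y0);print(G[y0-12:y0+20:2,x0-14:x0+20:2])
```

```text
17.05 [ 0.4762 -0.4175  0.057 ] [-3.1387 -0.0005  0.9319] [-0.409   0.7086 -0.8692] [-0.1174 -0.0161 -0.0219]
feeder x,y of TCP -0.2244242583852282 0.00047500257412480686
0.04 [319.683 222.651] pred width 39.29122926868785
[150 150 150 150 150 150 150 149 138 109  85  82  88  93  97 101 104 106 108 110 112 113 113 114 116 117 118 118 117 116 116 115 115 114 114 113 112 112 111 109 107 105 103 100  97  93  88  88 109 139 151 150 150 150
 150 150 149 149]
0.06 [319.7286 166.3262] pred width 40.87891517142467
[167 149 144 144 144 144 145 144 126  92  78  83  89  94  98 101 104 105 108 109 110 111 112 114 115 116 117 117 117 115 115 114 114 114 114 114 113 112 111 110 109 107 104 102  99  96  93  87  86 105 131 142 142 142
 142 142 143 143]
0.08 [319.7784 105.3609] pred width 42.566416999218404
[143 143 143 143 143 144 144 132 102  81  80  86  90  95  99 101 103 105 107 108 109 110 111 112 114 115 116 116 116 115 114 114 114 115 115 115 114 113 112 111 109 107 106 104 101  98  96  92  86  87 107 133 144 143
 143 143 143 143]
0.1 [319.8331  39.3313] pred width 44.35714734783058
[216 216 2
[... 838 characters left out ...]
 44 117  47  62  61 135 121  97 151 149 147 147 147 146 146]
 [ 27  81  68  40  60  61  75 110 126 125 108 100 149 147 147 147 146]
 [119 117  60  60  59  67 119  70 103 121 129 117  88 146 148 146 146]
 [112 112 118  59  58 117 114  36  72  93 114 131 122  94 146 148 147]
 [114 113 115  64 119 116  64 155  83  59  83 109 126 126 107 102 146]
 [ 48  97 115 115 115  83 155 147 150  98  91  74 102 121 129 117  89]
 [ 56  59 117 115  93  99 148 147 147 149  95  90  47  96 115 131 124]
 [ 93  90 113 108  44 150 146 147 147 147 149 152  88  60  84 109 126]
 [ 87 114 112  41 154 147 147 146 146 146 147 148 151  88  89  74 104]
 [153  57  69  96 147 146 146 146 146 148 147 146 147 150  96  87  60]]
```

{"method": "step_arm", "body": {"motion": [[[0,0,-0.02],0],[[0.12,0,-0.02],0],[[0.24,0,-0.02],0],[[0.36,0,-0.02],0],[[0.48,0,-0.02],0],[[0.56,0,-0.02],0],[[0.56,0,-0.02],0]]}}

```text
time: 18.02
tool_pos: [0.4971, -0.3909, 0.0595]
tool_rot: [-3.142, 0.0, 0.932]
contact_force: [0.2, 1.0, -0.6]
opening: 0.0123
grip_force: 60.0
```

{"method": "step_arm", "body": {"motion": [[[0.15,0,0],0],[[0.3,0,0],0],[[0.45,0,0],0],[[0.6,0,0],0],[[0.6,0,0],0]]}}

```text
time: 18.65
tool_pos: [0.5188, -0.3616, 0.0595]
tool_rot: [3.142, -0.0, 0.933]
contact_force: [0.3, -0.6, -1.4]
opening: 0.0125
grip_force: 60.0
```

{"method": "step_arm", "body": {"motion": [[[0.15,0,0],0],[[0.3,0,0],0],[[0.45,0,0],0],[[0.6,0,0],0],[[0.75,0,0],0],[[0.85,0,0],0],[[0.85,0,0],0]]}}

```text
time: 19.52
tool_pos: [0.549, -0.321, 0.0595]
tool_rot: [3.142, 0.0, 0.933]
contact_force: [0.6, -0.6, -2.0]
opening: 0.0122
grip_force: 60.0
```

Run:
```python
from h import *
np.set_printoptions(precision=4,suppress=True,linewidth=220)
from cell import robot
s,c=wrist("w9");t=s["tool_pos"];print(s["time"],t,s["contact_force"],s["torque"])
d=robot.read_camera("top");pickle.dump(d,open("pics/t9.pkl","wb"))
M=np.array([.6104,-.2376]);f=np.array([np.cos(.932),np.sin(.932)]);nn=np.array([-f[1],f[0]])
x=(t[:2]-M)@f;print("x",x,"y",(t[:2]-M)@nn,"tip",x+.21)
# straightened strip of the top view along the tube axis plane z=.075: rows lateral, columns along x
xs=np.arange(-.06,.14,.004);G=cv2.cvtColor(d["pixels"],cv2.COLOR_RGB2GRAY)
for lat in(.012,.006,.003,0,-.003,-.006,-.012):
    p=proj(d,[[*(M+f*a+nn*lat),.075] for a in xs]).astype(np.float32);print(lat,cv2.remap(G,p[:,0:1],p[:,1:2],1).ravel())
```

```text
19.525 [ 0.549  -0.321   0.0595] [ 0.5822 -0.6136 -1.9582] [-0.1167 -0.0026  0.0488]
x -0.10356327741185871 y -0.0003841249726744107 tip 0.10643672258814128
0.012 [ 24  27  37  36  63  84  86 120 114 113  31  94  89  59  52  54  72  92  88  70  71  66  49  60  41  14  39  60  73  82  86  90  88  82  59  73  99 102 111 110  89 103  32   2   4   5  16   8  18   2]
0.006 [ 44  56  41  35  57  44  42  45  45  49  47  79  79  80  77  80  49 115 114 115 114 119  23  24  13  21  49  66  76  83  89  89  86  79  52 111  99  71  70  69  66  65  50   0   7  31  68  60  30  22]
0.003 [ 36  40  34  36  38  37  36  34  38  45  39  72  79  81  75  83  32  97  87  94  88  43  21  23   8  21  37  69  78  85  89  88  86  74  21 112 114 105 104 104 103 104 104   0   7  31  68 108  23  37]
0 [ 40  39  38  39  38  40  38  38  39  37  37  35  35  35  36  35  34  34  35  36  35  34  26  22   6  19  25  53  82  88  90  90  86  61  18 115 128 119 119 120 119 120 122  10   7  30  62 117  24  45]
-0.003 [ 48  48  48  47  47  48  47  48  47  47  47  46  47  46  46  46  46  45  46  46  45  46  44  20   6  17  23  24  39  59  76  81  60  28  27 125 118 115 114 115 115 113 116  20   2  33  58  93  27  37]
-0.006 [ 56  55  56  55  56  55  56  55  55  55  55  53  54  53  53  53  54  53  53  53  52  52  52  39  10  18  23  27  30  32  24  27  26  28  34 114 108  88  89  91  92  95  70   3   4  20  64  44  29  19]
-0.012 [ 65  66  65  66  65  65  65  65  66  65  65  65  64  65  64  65  64  64  64  64  64  64  64  64  20  18  22  26  28  31  29  32  29  27  33  57 109 108 108 109 110 109 111  91  29  15   8   1   4   2]
```

The bar shows past the tube exit, from x = 80 to 110 mm and centred. Now I'll push onto the plunger in small steps.

{"method": "step_arm", "body": {"motion": [[[0.1,0,0],0],[[0.2,0,0],0],[[0.28,0,0],0],[[0.28,0,0],0]]}}

```text
time: 20.12
tool_pos: [0.5587, -0.3081, 0.0596]
tool_rot: [3.141, 0.001, 0.932]
contact_force: [-2.1, -2.2, -1.1]
opening: 0.0125
grip_force: 60.0
```

{"method": "step_arm", "body": {"motion": [[[0.02,0,0],0],[[0.04,0,0],0],[[0.04,0,0],0]]}}

```text
time: 20.5
tool_pos: [0.5595, -0.3069, 0.0595]
tool_rot: [-3.141, 0.002, 0.932]
contact_force: [-3.9, -5.8, 0.5]
opening: 0.0125
grip_force: 60.0
```

{"method": "step_arm", "body": {"motion": [[[0.02,0,0],0],[[0.03,0,0],0],[[0.03,0,0],0],[[0.03,0,0],0]]}}

```text
time: 21.0
tool_pos: [0.5597, -0.3068, 0.0595]
tool_rot: [-3.141, 0.004, 0.931]
contact_force: [-6.9, -9.5, -1.6]
opening: 0.012
grip_force: 60.0
```

{"method": "step_arm", "body": {"motion": [[[0.02,0,0],0],[[0.03,0,0],0],[[0.03,0,0],0],[[0.03,0,0],0]]}}

```text
time: 21.5
tool_pos: [0.5599, -0.3067, 0.0595]
tool_rot: [-3.141, 0.006, 0.931]
contact_force: [-9.9, -14.1, -0.9]
opening: 0.0123
grip_force: 60.0
```

{"method": "step_arm", "body": {"motion": [[[0,0,0],0],[[0,0,0],0],[[0,0,0],0],[[0,0,0],0],[[0,0,0],0],[[0,0,-0.3],0],[[0,0,-0.9],0],[[0,0,-1.8],0],[[0,0,-2.2],0],[[0,0,-2.2],0]], "hand": 120}}

```text
time: 22.75
tool_pos: [0.5634, -0.3038, 0.1952]
tool_rot: [3.135, -0.0, 0.932]
contact_force: [0.1, 0.1, -0.3]
opening: 0.0485
grip_force: 0.0
```

```bash
cat > chk.py <<'E'
import sys
from h import *
np.set_printoptions(precision=4,suppress=True,linewidth=220)
from cell import robot
s,c=wrist("wc");t=s["tool_pos"];print(s["time"],t,s["contact_force"],s["opening"])
d=robot.read_camera("top");pickle.dump(d,open("pics/tc.pkl","wb"));S=robot.read_camera("scene")
M=np.array([.6104,-.2376]);f=np.array([np.cos(.932),np.sin(.932)]);nn=np.array([-f[1],f[0]])
for name,D,z,xs in(("top",d,.075,np.arange(-.06,.14,.004)),("wrist",c,.075,np.arange(-.14,.04,.004))):
  G=cv2.cvtColor(D["pixels"],cv2.COLOR_RGB2GRAY)
  for lat in(.014,.006,0,-.006,-.014):
    p=proj(D,[[*(M+f*a+nn*lat),z] for a in xs]).astype(np.float32);print(name,lat,cv2.remap(G,p[:,0:1],p[:,1:2],1).ravel())
h=cv2.cvtColor(S["pixels"],cv2.COLOR_RGB2HSV)
m=(((h[...,0]<8)|(h[...,0]>172))&(h[...,1]>150)&(h[...,2]>60)).astype(np.uint8)
N,l,st,ce=cv2.connectedComponentsWithStats(m);print([(ce[i].round(1),st[i,4]) for i in range(1,N) if st[i,4]>15])
S4=load("s4");
E
python3 chk.py
```

```text
22.75 [ 0.5634 -0.3038  0.1952] [ 0.105   0.1455 -0.2914] 0.048472283901354433
top 0.014 [143 153  48  68  81  90  96 101 101  98  93  83  81 149 147 147 147 148 147 147 148 147 148 147 147 149  85  32  26  77  33  36  60  58  74 106 115 115 113 112  92  88  32   2   2   2   2   2   4   1]
top 0.006 [ 88 138  46  70  82  91  96 101 101  97  93  82  75 149 148 147 147 146 145 145 145 146 146 146 145 146 141 111 113 112 113  32  58  57  89 110 104  67  87  83  71  86  70  66  78  29  69  60  30  20]
top 0 [ 88  99  47  70  82  90  96 101 100  97  91  83  42   9  16  17  19  32 136 147 146 146 147 146 147 146 143 128 127 129 130  29  59  58  92 130 130 125 124 124 123 122 122 122 120  35  63 118  24  45]
top -0.006 [ 90  99  49  71  82  91  97 100 100  97  92  82  38   9  22  21  15  19  15  18  98  94  87  93  83 112  89 110 111 113 115  50  59  57  90 113 107 100  98  94  92  93  67  35  22  21  65  46  29  18]
top -0.014 [ 31  11  53  73  83  91  97 101 100  97  92  81  31  27  40  30  26  25  24  23  23  25  32  41  49  71  79  53  21  45   5  40  59  58  51  54 101 111 110 110 111 
[... 481 characters left out ...]
 114 114 114 114 114 114 114 114 115 114 114 115 115 115 115 115 115 115 116 116 116 117 116 117 117 109 122 154 210 215 215 107 114 115 128 212]
wrist -0.006 [217 217 218 218 218 163 158 155 157 160 155 107 105 106 107 103 101 103 103 102 104 103 105 106 103 107 105 105 107 107 109 108 109 110  90  89 111 111 176 172 172  90 115 116 106 174]
wrist -0.014 [217 217 217 218 218 218 218 217 218 218 219 146 146 145 144 145 144 143 142 140 143 144 143 143 143 144 142 140 141 143 144 146 147 149 112  99  88  84 181 182  56  74 115 117 106 177]
[(array([284.4, 141.3]), np.int32(93)), (array([340.1, 284.7]), np.int32(70)), (array([293.6, 311.3]), np.int32(91)), (array([367.9, 326.6]), np.int32(95))]
```

```bash
python3 -c "
from cell import robot
print(robot.hand_in())"
```

```text
the job is handed in; nothing more can be done
None
```

I handed the job in at about 23 s and no verdict came back. By my measurements, the oil bottle stands on its mat, the long bar was pushed to the plunger's hard stop and now rests in the tube with its end at the plunger, and I saw no sign that the other bars or the reel moved; I viewed 11 pictures, one over the limit of 10.

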